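# Seat the sprocket on the splined shaft and hold it for the circlip

## Robot

A 7-joint arm with a two-finger parallel gripper is mounted at the origin on a cart in front of the work surface, level with it; the furniture and walls round the work are solid. World frame = base frame: x ahead of the robot, y to its left, z up, the work surface at z = 0. Lengths are in mm, angles in rad, forces in N, time in s.
With the tool pointing down it reaches from about 425 to 925 mm from the base axis. Payload 6.8 kg.
Tool frame: the origin (TCP) lies midway between the tips of the shut fingers; the grasp point (between the pads) lies 19 mm behind it (pinch_z is the distance from the TCP to the grasp point, in mm); z points along the fingers, y is the line along which they close (so a half turn about z gives the same grasp; the last joint's range is limited). The gripper opens to 85 mm and grips with 20 to 120 N. Pads are 22 mm wide; open, the fingers measure 114 mm over their backs; the gripper's body (76 mm by 85 mm) begins 54 mm behind the grasp point. The pads swing forward as they close: fully open they stand 13 mm farther back than shut.
Start: joints at [-1.296, 0.477, 0.022, 1.555, -0.011, 1.109, -0.083], TCP at [252.123, 626.164, 210.808] pointing down, gripper open.
Joint ranges: [-2.96, 2.96], [-0.34, 2.1], [-1.41, 1.46], [0.24, 2.44], [-1.37, 4.51], [0.17, 1.92], [-2.96, 2.96]. Speed limits (rad/s): [2.39, 2.39, 3.14, 3.14, 3.14, 3.14, 3.14].

## Interface

Orientations are given as a unit quaternion [x, y, z, w].
In Python, from plant import * gives the robot as it stands.
- The arm moves only by the tool move_arm, never from a script. Its argument "targets" is one flat list of numbers, 7 for each row, row after row: the shift along the world's x, y, z in mm, then the turn, a rotation vector about the world's x, y, z in degrees, then the opening, from 0 (shut) to 1 (fully open). A call has 1 to 8 rows; each row is the pose to reach, as a shift and turn from the pose commanded when the call began; what a row does not reach only later rows make up. A row lasts 1/12 s, in which the tool goes at most 41.7 mm and 7.16 degrees, less where a joint would pass 70% of its speed; a pose out of reach is approached as far as the arm can. A call with a gripper value outside its range is refused whole. The fingers move at their own pace and stop on an object; "newtons" is the grip in N (left out, the last holds). Time passes only in rows, so rows that repeat a pose let the fingers close. It gives the time, the measured TCP pose, the force, the opening and the grip force at its end, in the units of the state.
- get_state(): the state, without advancing time (a new reading comes with each control period).
- snapshot(name): name is "scene" or "top"; returns (picture, depth): 384x512x3 uint8, red, green, blue; 384x512 float32, mm along the optical axis (not along the pixel's ray), 0 where there is no reading.
- camera_params(name): a dict with "fx", "fy", "cx", "cy" (pixels), "dist_coeffs" ([k1, k2, p1, p2, k3] as OpenCV has them; the pictures are not rectified), "camera_from_world" (4x4, takes a point from world to camera coordinates). Camera axes: x right, y up, looking along -z (the intrinsics and any distortion apply to the point x, -y, -z); pixel columns grow to the right and rows downward; lengths in mm; the calibration is good to about 2 mm. A picture is of the moment at which its call begins. camera_params takes no time and is no camera call.
- finish_job(): hands the job in; it is judged then, once.
Trained networks look in the newest picture that a camera, given by its name, has taken for a name from the list of things; names that differ only in an ending like _2 or _b are one class to them, and where a whole thing is asked for, a point or a joint stands for the part that bears it (a point fixed in the world has none). Each returns a list of dicts, best first, with "confidence" (0 to 1); they miss things now and then, are a little off and sometimes report something else, mostly with a low value. They report only what shows in the picture. A call takes as long as a camera call.
- look_for(camera, label): "point" ([row, column] in pixels, amid what is visible of it).
- masks_of(camera, label): "region" (384x512 bool, what is visible of it) and "point" ([row, column] in pixels, amid what is visible of it).
- tip_of(camera, label): "point" ([row, column] in pixels: a listed point, or the origin of a listed thing).
The state is a dict: "t": time; "joint_pos": joint angles; "qd": joint speeds; "joint_torque": joint torques, N m; "tool_pos": TCP position; "tool_rot": TCP orientation; "wrist_force": force on the tool from outside, world axes, zero at the start; "wrist_torque": the same for the moment, N m; "width": opening from 0.0 (shut) to 1.0 (fully open); "grasp_force": force on a finger pad.
Only numpy, scipy, OpenCV 4.12 (cv2) and the standard library are available. Lean on these libraries where they do the work, as an engineer would, in place of code of your own. Each camera call takes 0.05 s, during which the arm holds its last target. There are 200 camera calls.

## Task

On the feed-roller gearbox one shaft already carries its chain sprocket and the other is still bare. Take the loose sprocket that has the same size as the fitted one, turn it until it meshes with the splines of the bare shaft (hub upward), slide it down and press it fully home against the spring collar, so that the circlip groove stands clear above the hub. Finish while still holding it pressed down there, because the spring pushes it back up if you let go and I have yet to put the circlip in; leave the smaller sprocket, the spanner and the oil bottle as they are.

Things in the scene. Friction and masses are not known exactly. Their poses are not given: they have to be found in the camera images.
- large_sprocket: dark steel chain sprocket: toothed plate 68 mm across, 7 mm thick, round hub 40 mm diameter on top, 36 mm high overall; lies hub up. Through bore with 6 grooves 60 degrees apart: 22 mm bore, 8 mm wide grooves, 15 mm from axis to groove floor. Origin: on the axis at the plate's underside; z out of the hub, a groove along +x. 0.28 kg.
- small_sprocket: dark steel chain sprocket: toothed plate 56 mm across, 7 mm thick, round hub 40 mm diameter on top, 36 mm high overall; lies hub up. Through bore with 6 grooves 60 degrees apart: 22 mm bore, 8 mm wide grooves, 15 mm from axis to groove floor. Origin: on the axis at the plate's underside; z out of the hub, a groove along +x. Same bore, but too small: not for this job.
- fitted_sprocket: sprocket like the large loose one, 68 mm across, already held by its circlip on the left or the right shaft of the gearbox and fixed; the other shaft is the bare one. Origin: on its axis, at the plate's underside, 61 mm above the bench; its hub ends 97 mm above the bench.
- gearbox: grey cast gearbox, fixed on the bench: flange 112 (x) by 222 mm (y), deck 40 mm high, two upright splined shafts at y = +55 mm (left) and -55 mm (right) in its frame, each in a round bearing cover of 72 mm diameter, 46 mm high. Origin: centre of its underside; axes like the world's, turned by its yaw.
- left_shaft (a point): point on the left shaft's axis, 58 mm above the bench: here lies the underside of a sprocket that is fully home. Axes parallel to the gearbox's. The shaft (both alike): 6 splines 60 degrees apart, 6 mm wide, 28 mm across, 20 mm core; it ends 48 mm above this point, the last 3 mm bevelled; circlip groove from 39 to 41 mm above it, 3 mm clear of a hub that is home.
- right_shaft (a point): the same point on the right shaft's axis, 58 mm above the bench; axes parallel to the gearbox's.
- spline_left (a joint): turn of the left shaft about its upright axis, rad, anticlockwise from above; at 0 one of its 6 splines points along the gearbox's +x. The shaft is stiff: it takes 0.6 Nm to turn it.
- spline_right (a joint): the same for the right shaft.
- thrust_collar (a joint): how far the spring-loaded collar (steel, 48 mm diameter) round the foot of the bare shaft is pressed down, m: 0 free (its top 8 mm above the home point), 0.008 at its stop, when the sprocket is fully home. The spring pushes up with 5 N at 0 and 13 N at 0.008.
- parts_cabinet: tall fixed cabinet of small drawers at the back of the bench, 163 mm deep (x), 352 mm wide (y), 637 mm high. Origin: centre of its underside. An obstacle: swing the arm past in front of it, and above the bench vice, which stands 164 mm high at the near edge between x = 0.23 and 0.44, y = -0.05 and 0.12.
- oil_bottle: small brown dropper bottle, 33 mm diameter, 102 mm high, standing on the bench. Origin: centre of its underside. A bystander.
- spanner: combination spanner, 207 mm long, lying on the bench. Origin: middle of its underside. A bystander.

How it is judged:
By the outcome, as a careful person would: the job done as asked, in the order asked, and still so for the second after the job is handed in, while the arm keeps its last pose, push and grip.
It also fails if it takes over 48 s, if anything falls off the work surface, if the arm or the gripper's body presses on something with over 40 N, if the wrist force passes 120 N, or if a joint passes its speed limit or range.

## Working session

There is one attempt and no reset: what is moved stays moved. The work goes in short steps, Python scripts to look and compute and a tool call to move; the robot and the scene stay as the last step left them, time stands still between calls to the robot, and variables do not carry over. Pictures are saved under pics/ and viewed, at most 10 in all, crops included, and the job is handed in when it is done.

Besides the shell and the picture viewer there is one more tool, called after "Emit:" in YAML: its name, and indented under it one key for each argument. move_arm: Moves the arm, as the interface text tells. Its arguments: {"type":"object","properties":{"targets":{"type":"array","items":{"type":"number"}},"newtons":{"type":"number"}},"required":["targets"]}

```bash
mkdir -p pics; ls; python3 - <<'E'
from plant import *
import cv2,numpy as np
s=get_state();print(s)
for n in("scene","top"):
    p,d=snapshot(n);cv2.imwrite(f"pics/{n}0.png",cv2.resize(p[:,:,::-1],(800,600),interpolation=cv2.INTER_CUBIC))
    np.savez(f"{n}0.npz",p=p,d=d)
    c=camera_params(n);print(n,c)
    for l in["large_sprocket","small_sprocket","fitted_sprocket","left_shaft","right_shaft","gearbox"]:
        print(l,[(np.round(r["point"],1),round(r["confidence"],2)) for r in tip_of(n,l)])
E
```

```text
pics
{'t': 0.0, 'joint_pos': array([-1.2960939 ,  0.47781487,  0.02234254,  1.55646907, -0.01148463,
        1.10929932, -0.08307956]), 'qd': array([ 1.08396608e-03, -1.18995830e-03, -4.64022853e-04, -1.07840063e-03,
        6.38330923e-05,  4.59368214e-04,  5.93338703e-04]), 'joint_torque': array([-7.45394736e-04, -5.96448255e+01,  1.60784908e+00, -2.81207192e+01,
        1.24267468e-02,  9.22514097e-03,  3.93942253e-05]), 'tool_pos': array([251.91131436, 625.54081467, 209.80847257]), 'tool_rot': array([ 1.90211933e-01,  9.81742611e-01, -9.25692772e-04, -1.00787074e-04]), 'wrist_force': array([ 0.04286838, -0.70419344, -0.10162303]), 'wrist_torque': array([0.01871519, 0.04818754, 0.02435932]), 'grasp_force': 0.0, 'width': 1.001006783760492}
scene {'fx': 355.70334194355894, 'fy': 355.70334194355894, 'cx': 253.66564131785915, 'cy': 194.36858789918804, 'dist_coeffs': array([-0.01578976,  0.        ,  0.        ,  0.        ,  0.        ]), 'camera_from_world': array([[ 9.05122865e-01, -4.24984108e-01,  1.18788862e-02,
        -5.42396311e+02],
       [ 3.08819827e-01,  6.76408320e-01, 
[... 669 characters left out ...]
  0.        ,  0.        ,  0.        ]), 'camera_from_world': array([[ 7.56426876e-03, -9.99964167e-01,  3.80081142e-03,
        -1.25368581e+01],
       [ 9.94271855e-01,  7.92633821e-03,  1.06586361e-01,
        -6.07029413e+02],
       [-1.06612668e-01,  2.97279194e-03,  9.94296184e-01,
        -1.32394891e+03],
       [ 0.00000000e+00,  0.00000000e+00,  0.00000000e+00,
         1.00000000e+00]])}
large_sprocket [(array([226.6, 319.4]), 0.76)]
small_sprocket [(array([221., 376.]), 0.68)]
fitted_sprocket [(array([217.6, 201.2]), 0.66)]
left_shaft [(array([211.1, 169.1]), 0.91)]
right_shaft [(array([218.6, 200.4]), 0.97), (array([214., 165.]), 0.53)]
gearbox [(array([216.6, 185.1]), 0.72)]
```

View pics/scene0.png

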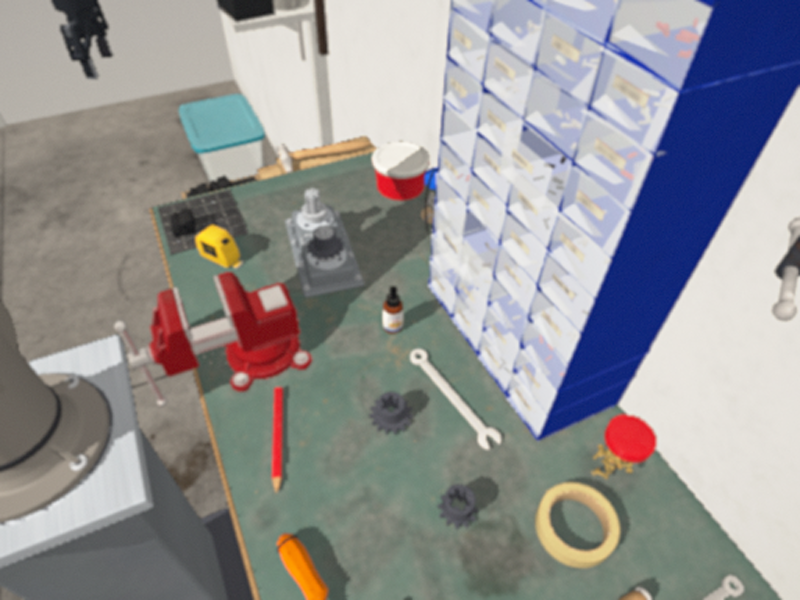

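View pics/top0.png

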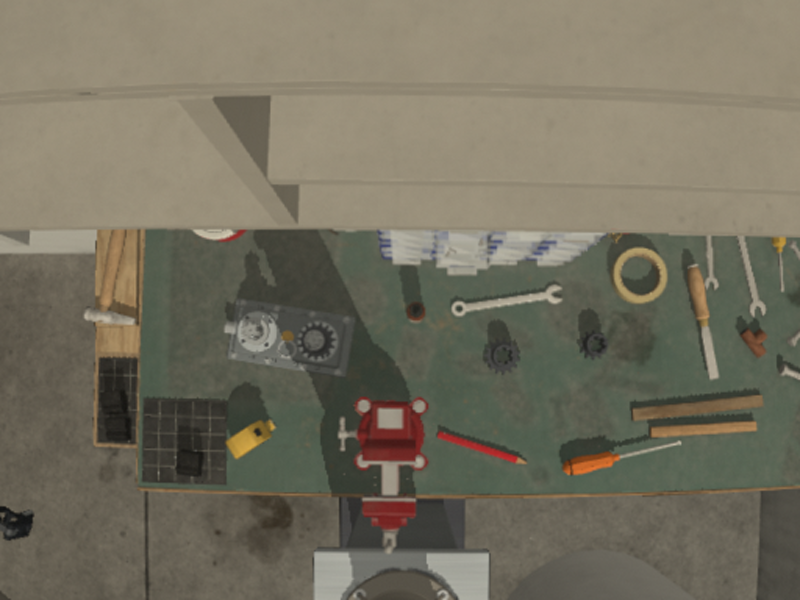

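The scene picture shows the fitted sprocket on the right (nearer) shaft at about (325,245) of 800x600. The bare left shaft is at (313,205), the large loose sprocket at (390,412) and the small one at (458,505). The top picture agrees: bare shaft (257,330), large (502,353), small (593,343).

```bash
cat > h.py <<'E'
from plant import *
import cv2,numpy as np
def cam(n):
    c=camera_params(n);K=np.array([[c["fx"],0,c["cx"]],[0,c["fy"],c["cy"]],[0,0,1]]);return K,c["dist_coeffs"],c["camera_from_world"]
def ray(n,rc):
    K,D,T=cam(n);rc=np.atleast_2d(rc).astype(float)
    u=cv2.undistortPoints(rc[:,None,::-1].copy(),K,D)[:,0]
    d=np.c_[u[:,0],-u[:,1],-np.ones(len(u))]
    R=T[:3,:3];return -R.T@T[:3,3],d@R   # depth*d + origin
def tri(a,b):
    (o1,d1),(o2,d2)=ray("scene",a),ray("top",b);d1=d1[0];d2=d2[0]
    s=np.linalg.lstsq(np.c_[d1,-d2],o2-o1,rcond=None)[0]
    p,q=o1+s[0]*d1,o2+s[1]*d2;return (p+q)/2,np.linalg.norm(p-q)
def proj(n,P):
    K,D,T=cam(n);P=np.atleast_2d(P)@T[:3,:3].T+T[:3,3]
    return cv2.projectPoints(P*[1,-1,-1],np.zeros(3),np.zeros(3),K,D)[0][:,0,::-1]
def onplane(n,rc,z):
    o,d=ray(n,rc);return o+d*((z-o[2])/d[:,2])[:,None]
def cloud(n,dep,r0,r1,c0,c1):
    rr,cc=np.mgrid[r0:r1,c0:c1];rc=np.c_[rr.ravel(),cc.ravel()];o,d=ray(n,rc)
    z=dep[r0:r1,c0:c1].ravel();k=z>0;return (o+d*z[:,None])[k],rc[k]
E
python3 - <<'E'
from h import *
for l,a,b in[("large",(265.8,250.9),(226.6,319.4)),("small",(326.2,293.2),(221,376)),("fit",(156.8,202.5),(217.6,201.2)),("L",(134.3,204.5),(211.1,169.1)),("R",(160.3,204.3),(218.6,200.4)),("gb",(161.7,206),(216.6,185.1))]:
    p,e=tri(a,b);print(l,p.round(1),round(e,1))
d=np.load("top0.npz");ds=np.load("scene0.npz")
def rep(n,dep,box,zr):
    P,rc=cloud(n,dep,*box);k=(P[:,2]>zr[0])&(P[:,2]<zr[1]);Q=P[k]
    print(n,zr,k.sum(),Q.mean(0).round(1) if k.any() else '',((Q.max(0)+Q.min(0))/2).round(1),np.ptp(Q,axis=0).round(1))
for n,D,b in(("top",d["d"],(205,250,300,340)),("scene",ds["d"],(240,290,225,280))):
    for z in((4,15),(25,45)): rep(n,D,b,z)
for n,D,b in(("top",d["d"],(180,240,140,230)),("scene",ds["d"],(115,190,175,235))):
    P,rc=cloud(n,D,*b);print(np.histogram(P[:,2],bins=np.arange(-4,125,4)))
for n,D,b in(("top",d["d"],(190,235,145,182)),("top",d["d"],(195,240,183,225))):
    for z in((42,55),(62,72),(85,99),(99,112)):
        try: rep(n,D,b,z)
        except Exception as e: print(z,'none')
# crops
p=d["p"][:,:,::-1];a=p[190:240,145:225];b=p[203:253,290:340]
f=lambda x:cv2.resize(x,None,fx=6,fy=6,interpolation=cv2.INTER_CUBIC)
p2=ds["p"][:,:,::-1];c=p2[110:190,170:240];e=p2[235:285,220:290]
im=np.zeros((600,800,3),np.uint8)
A,B=f(a),f(b);C=cv2.resize(c,None,fx=4,fy=4,interpolation=3);im[:300,:480]=A;im[:300,490:790]=B;im[300:,:]=0
C=cv2.resize(p2[115:165,175:235],None,fx=6,fy=6,interpolation=2);E_=cv2.resize(e,None,fx=6,fy=6,interpolation=2)[:, :420]
im[300:600,:360]=C;im[300:600,370:790]=E_
cv2.imwrite("pics/crop0.png",np.clip(im.astype(float)*1.4,0,255).astype(np.uint8))
E
```

```text
large [ 509.6 -176.5  -11.1] 0.7
small [ 529.1 -344.6  -18.2] 4.9
fit [521.2 155.2  64.7] 16.5
L [547.5 239.6  73.2] 4.2
R [522.6 158.7  47.3] 9.8
gb [535.4 208.   -5.5] 0.4
top (4, 15) 242 [ 508.3 -176.2    6.6] [ 508.5 -175.     9. ] [125.  111.3  10. ]
top (25, 45) 104 [ 506.8 -178.3   34.7] [ 507.3 -178.2   34.6] [38.9 39.  16.4]
scene (4, 15) 243 [ 506.2 -185.9    6.9] [ 536.2 -178.9    9.5] [126.7  71.   10.9]
scene (25, 45) 174 [ 503.7 -181.7   33. ] [ 503.7 -180.1   31.3] [39.4 40.8 12.4]
(array([ 940, 1015,  419,  417,  193,   40,   16,   16,   64,  152,  422,
        473,  311,  114,    9,   10,   49,  153,  101,   15,    7,    7,
          5,    7,   28,   62,   59,   77,   22,    0,    0,    0]), array([ -4,   0,   4,   8,  12,  16,  20,  24,  28,  32,  36,  40,  44,
        48,  52,  56,  60,  64,  68,  72,  76,  80,  84,  88,  92,  96,
       100, 104, 108, 112, 116, 120, 124]))
(array([1692,  556,  176,  292,   66,   49,   46,   50,   62,   88,  294,
        144,  184,   23,   22,   18,   67,  159,   36,   32,   21,   22,
         31,   26,   39,   62,   42,   61,   30,   36,    4,    0]), array([ -4,   0,   4,   8,  12,  16,  20,  24,  28,  32,  36,  40,  44,
        48,  52,  56,  60,  64,  68,  72,  76,  80,  84,  88,  92,  96,
       100, 104, 108, 112, 116, 120, 124]))
top (42, 55) 367 [543.4 253.1  46. ] [542.4 255.3  48.5] [88.2 88.6 12.9]
top (62, 72) 122 [543.4 257.2  66.2] [544.7 259.6  66.9] [46.8 48.5  9.4]
top (85, 99) 14 [541.9 254.8  94.8] [543.  259.6  92. ] [23.3 28.6 13.8]
top (99, 112) 71 [545.3 259.5 105.5] [546.2 260.3 105.4] [27.2 24.7 12.1]
top (42, 55) 263 [530.5 160.7  45.3] [529.5 158.7  48.2] [87.7 97.7 12.3]
top (62, 72) 166 [527.6 147.5  67.7] [528.4 149.7  67. ] [65.4 62.2 10. ]
top (85, 99) 70 [528.6 149.9  95.9] [529.3 150.7  92.2] [37.2 37.7 13.4]
top (99, 112) 104 [528.3 149.9 103.7] [529.1 150.9 104.7] [37.1 34.6 11.4]
```

View pics/crop0.png

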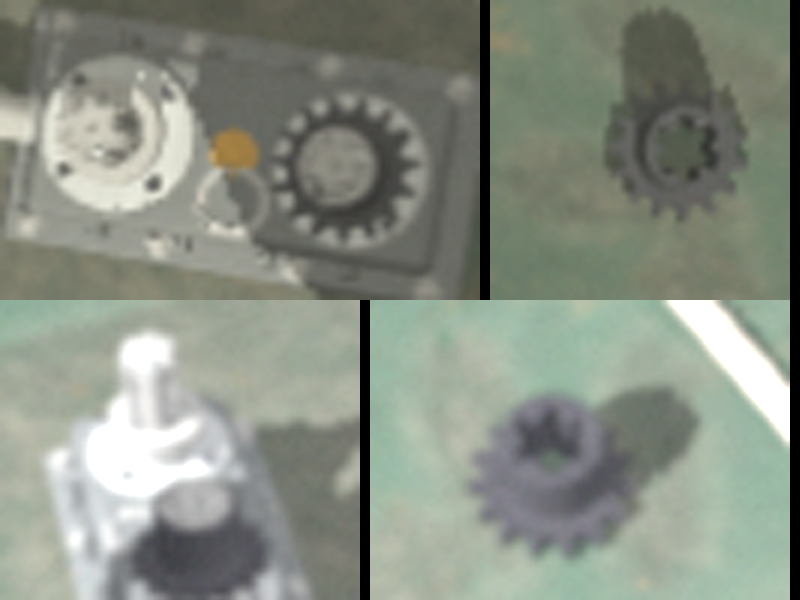

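The crops show the bare left shaft on the collar and the large sprocket's star-shaped bore clearly. The measured heights also check out: hub top about 35 mm, shaft top about 106 mm, collar about 66 mm. Next I'll refine the centres and phases.

```bash
python3 - <<'E'
from h import *
from scipy.optimize import minimize
D={};I={}
for n in("top","scene"):
    s=[snapshot(n) for _ in range(6)]
    I[n]=np.mean([a[0] for a in s],0).mean(2).astype(np.float32);dd=np.array([a[1] for a in s]);dd[dd==0]=np.nan
    print(n,'depth sd',np.nanmedian(np.nanstd(dd,0)))
    D[n]=np.nan_to_num(np.nanmedian(dd,0))
    np.savez(f"avg_{n}.npz",I=I[n],D=D[n])
def samp(n,P): 
    q=proj(n,P).astype(np.float32);return cv2.remap(I[n],q[:,1][None],q[:,0][None],cv2.INTER_CUBIC)[0]
def sampD(n,P):
    q=proj(n,P).astype(np.float32);return cv2.remap(D[n],q[:,1][None],q[:,0][None],cv2.INTER_NEAREST)[0]
th=np.radians(np.arange(0,360,3))
def ringgrad(n,c,z,R):  # mean abs radial gradient on outer circle
    f=lambda r:samp(n,np.c_[c[0]+r*np.cos(th),c[1]+r*np.sin(th),0*th+z])
    return f
# height-class circle fit: count cloud points (disc of radius R at height z)
def disc(n,box,zlo,zhi,R,c0):
    P,_=cloud(n,D[n],*box);k=(P[:,2]>zlo)&(P[:,2]<zhi)&(np.hypot(*(P[:,:2]-c0).T)<R+15)
    Q=P[k];far=P[(~k)&(np.hypot(*(P[:,:2]-c0).T)<R+25)]
    # soft classification
    def cost(c):
        a=np.hypot(*(Q[:,:2]-c).T)-R;return np.sum(1/(1+np.exp(-a/1.0)))
    r=minimize(cost,Q[:,:2].mean(0),method="Nelder-Mead");return r.x.round(2),len(Q),np.median(Q[:,2]).round(1)
print("hub top", disc("top",(205,250,300,340),29,42,20,(507,-178)))
print("hub scene", disc("scene",(240,290,225,280),31,42,20,(507,-178)))
print("plate top", disc("top",(205,250,300,340),3,12,34,(507,-178)))
print("shaft top", disc("top",(190,235,145,182),99,113,14,(546,260)))
print("shaft scene", disc("scene",(110,165,180,230),99,113,14,(546,260)))
print("collar", disc("top",(190,235,145,182),60,75,24,(546,260)))
print("cover", disc("top",(185,235,140,185),42,50,36,(546,260)))
print("fit hub", disc("top",(195,240,183,225),88,110,20,(528,150)))
print("fit hub scene", disc("scene",(125,185,180,230),88,110,20,(528,150)))
print("fit plate", disc("top",(195,240,183,225),62,74,34,(528,150)))
P,rc=cloud("top",D["top"],130,200,230,400);k=P[:,2]>120;print("cabinet min x",P[k].min(0).round(0),P[k].max(0).round(0))
# phase folding
def fold(n,c,z,rs):
    v=np.mean([samp(n,np.c_[c[0]+r*np.cos(th),c[1]+r*np.sin(th),0*th+z]) for r in rs],0)
    w=np.exp(-6j*th);h=(v*w).sum()/len(th)*2
    return v.round(0).astype(int)[::2],round(abs(h),1),round((np.degrees(np.angle(h))/-6)%60,1)
for n in I:
    print(n,"sprocket",fold(n,(507,-178),36,(12,13,14)))
    print(n,"shaft",fold(n,(545.5,259.8),106,(11.5,12.5,13.5)))
E
```

```text
top depth sd 1.9252026
scene depth sd 1.2305397
hub top (array([ 506.95, -178.54]), 98, np.float64(35.5))
hub scene (array([ 504.  , -181.24]), 131, np.float64(34.6))
plate top (array([ 507.13, -178.54]), 170, np.float64(6.9))
shaft top (array([544.96, 259.87]), 73, np.float64(105.3))
shaft scene (array([541.9 , 257.61]), 47, np.float64(104.3))
collar (array([544.95, 259.4 ]), 140, np.float64(66.0))
cover (array([545.62, 259.54]), 303, np.float64(45.9))
fit hub (array([528.89, 150.72]), 170, np.float64(98.9))
fit hub scene (array([525.17, 146.46]), 144, np.float64(97.4))
fit plate (array([528.84, 150.49]), 183, np.float64(67.9))
cabinet min x [ 590. -310.  121.] [697.  42. 757.]
top sprocket (array([48, 52, 59, 66, 69, 70, 69, 66, 60, 57, 58, 61, 62, 64, 67, 68, 69,
       68, 66, 63, 61, 59, 57, 53, 50, 55, 60, 64, 64, 63, 58, 48, 40, 38,
       44, 54, 62, 60, 51, 43, 41, 40, 39, 43, 51, 58, 57, 49, 42, 39, 41,
       43, 49, 60, 70, 74, 68, 58, 50, 47]), np.float64(6.8), np.float64(34.2))
top shaft (array([107, 109, 107, 102, 100, 103, 109, 115, 122, 125, 126, 129, 129,
       132
[... 294 characters left out ...]
 sprocket (array([95, 95, 95, 96, 96, 96, 97, 96, 96, 96, 95, 95, 93, 92, 91, 92, 93,
       95, 97, 96, 94, 90, 83, 77, 71, 67, 67, 68, 69, 69, 65, 60, 57, 57,
       59, 64, 68, 71, 74, 77, 77, 77, 75, 72, 69, 66, 65, 66, 72, 80, 87,
       91, 93, 95, 95, 96, 96, 96, 95, 95]), np.float64(2.7), np.float64(58.3))
scene shaft (array([126, 125, 123, 122, 119, 118, 118, 119, 119, 121, 123, 126, 129,
       130, 130, 129, 126, 125, 126, 129, 134, 139, 143, 149, 155, 159,
       163, 169, 176, 182, 188, 195, 201, 206, 207, 206, 205, 204, 202,
       201, 198, 192, 188, 185, 186, 186, 188, 183, 175, 165, 154, 147,
       142, 138, 136, 134, 132, 131, 129, 128]), np.float64(0.6), np.float64(31.4))
```

```bash
cat > fit.py <<'E'
from h import *
from scipy.optimize import minimize
def inside(P,c,phi,core,tip,w):
    x=P[:,0]-c[0];y=P[:,1]-c[1];r=np.hypot(x,y)
    a=np.arctan2(y,x)-phi;a=(a+np.pi/6)%(np.pi/3)-np.pi/6
    return (r<core)|((np.abs(r*np.sin(a))<w/2)&(r*np.cos(a)<tip))
SS=4
def rays(n,c,z,h):
    q=proj(n,[c[0],c[1],z])[0].round().astype(int);r0,r1,c0,c1=q[0]-h,q[0]+h+1,q[1]-h,q[1]+h+1
    g=lambda a,b:(np.arange((b-a)*SS)+.5)/SS+a-.5
    rr,cc=np.meshgrid(g(r0,r1),g(c0,c1),indexing="ij");o,d=ray(n,np.c_[rr.ravel(),cc.ravel()])
    return (slice(r0,r1),slice(c0,c1)),o,d
def at(o,d,z): return (o+d*((z-o[2])/d[:,2])[:,None])
def classes_sprocket(o,d,c,phi):
    p=at(o,d,36);hole=inside(p,c,phi,11,15,8);r=np.hypot(p[:,0]-c[0],p[:,1]-c[1])
    ok=hole.copy();depthz=np.zeros(len(o+d))
    for z in range(33,-1,-3):
        ok&=inside(at(o,d,z),c,phi,11,15,8)
        if z==24: sh=ok.copy()
    return [(r<20)&~hole, hole&~sh, hole&sh&~ok, ok],r<18.5
def classes_shaft(o,d,c,phi):
    p=at(o,d,106);t1=inside(p,c,phi,9,11.5,5);hit=t1.copy()
    b=inside(at(o,d,104.5),c,phi,10,13,6)|inside(at(o,d,103),c,phi,10,14,6);bev=b&~hit;hit|=b
    s=np.zeros_like(hit)
    for z in range(100,66,-3): s|=inside(at(o,d,z),c,phi,10,14,6)
    s&=~hit;hit|=s
    r=np.hypot(*(p[:,:2]-c).T)
    return [t1,bev,s,~hit],r<16
def score(n,I,kind,c,phi,pre):
    sl,o,d=pre;f=classes_sprocket if kind=="sp" else classes_shaft
    cl,m=f(o,d,c,phi);img=I[sl];h,w=img.shape
    red=lambda v:v.reshape(h,SS,w,SS).mean((1,3)).ravel()
    W=red(m.astype(float));k=W>.5;A=np.array([red(x.astype(float)) for x in cl]).T[k]
    y=img.ravel()[k];s,res,_,_=np.linalg.lstsq(A,y,rcond=None)
    return 1-np.var(y-A@s)/np.var(y)
E
python3 - <<'E'
from fit import *
for kind,c0,z in(("sp",(507,-178.5),36),("sh",(545,259.8),106)):
    tot={}
    for n in("top","scene"):
        I=np.load(f"avg_{n}.npz")["I"];pre=rays(n,c0,z,12)
        best=[]
        for ph in range(0,60,3):
            b=max((score(n,I,kind,(c0[0]+dx,c0[1]+dy),np.radians(ph),pre),dx,dy) for dx in range(-5,3,1) for dy in range(-4,3,1))
            best.append((round(b[0],3),ph,b[1],b[2]))
        print(kind,n,sorted(best)[::-1][:7],"worst",min(best)[0])
big=[cv2.resize(np.load("avg_top.npz")["I"][r-16:r+16,c-16:c+16],(400,400),interpolation=2) for r,c in (proj("top",[[507,-178.5,36],[545,259.8,106]])).round().astype(int)]
big=[np.clip((b-b.min())*255/np.ptp(b),0,255) for b in big]
cv2.imwrite("pics/big.png",np.hstack(big).astype(np.uint8))
E
```

```text
sp top [(np.float64(0.896), 6, -1, -1), (np.float64(0.858), 3, -1, -1), (np.float64(0.841), 9, -1, -1), (np.float64(0.76), 0, 0, -1), (np.float64(0.746), 12, -1, -1), (np.float64(0.614), 57, 0, -1), (np.float64(0.589), 15, -1, -1)] worst 0.21
sp scene [(np.float64(0.897), 3, -4, -2), (np.float64(0.889), 6, -4, -2), (np.float64(0.888), 0, -4, -2), (np.float64(0.873), 9, -4, -2), (np.float64(0.855), 57, -4, -2), (np.float64(0.84), 12, -4, -2), (np.float64(0.818), 54, -4, -2)] worst 0.679
sh top [(np.float64(0.536), 12, -2, -2), (np.float64(0.534), 15, -2, -2), (np.float64(0.517), 9, -2, -2), (np.float64(0.507), 18, -3, -2), (np.float64(0.493), 6, -2, -3), (np.float64(0.486), 21, -3, -2), (np.float64(0.483), 3, -2, -3)] worst 0.325
sh scene [(np.float64(0.913), 9, -4, -3), (np.float64(0.912), 6, -4, -3), (np.float64(0.905), 3, -4, -3), (np.float64(0.898), 12, -4, -3), (np.float64(0.883), 0, -4, -3), (np.float64(0.881), 15, -4, -3), (np.float64(0.878), 57, -3, -2)] worst 0.812
```

View pics/big.png

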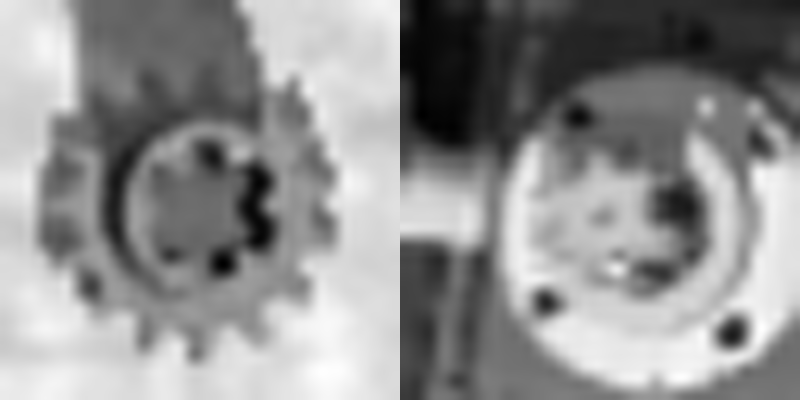

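Two dark grooves lie to the right of the bore and the render fit scores well. The sprocket's groove phase is about 5° and the spline phase about 10° (mod 60°). The sprocket is at about (505,-180), and the shaft sits (+37.8,+438.2) from it. I'll swing over now.

Emit:
move_arm:
  targets: [21,-34,6,0,0,0,1,42,-68,12,0,0,0,1,62,-103,18,0,0,0,1,83,-137,24,0,0,0,1,104,-171,30,0,0,0,1,125,-205,36,0,0,0,1,145,-240,42,0,0,0,1,166,-274,48,0,0,0,1]

```text
t: 1.97
tool_pos: [418.7, 350.2, 259.3]
tool_rot: [0.19, 0.982, 0.0, 0.0]
wrist_force: [1.6, -0.1, 0.7]
width: 1.002
grasp_force: 0.0
```

Emit:
move_arm:
  targets: [16,-38,0,0,0,0,1,32,-76,0,0,0,0,1,48,-114,0,0,0,0,1,58,-154,0,0,0,0,1,66,-194,0,0,0,0,1,70,-235,0,0,0,0,1,72,-276,0,0,0,0,1,74,-317,0,0,0,0,1]

```text
t: 2.63
tool_pos: [492.0, 33.1, 259.1]
tool_rot: [0.19, 0.982, 0.0, 0.0]
wrist_force: [1.1, -0.0, -1.0]
width: 1.001
grasp_force: 0.0
```

Emit:
move_arm:
  targets: [2,-41,0,0,0,0,1,4,-82,0,0,0,0,1,6,-123,0,0,0,0,1,8,-164,0,0,0,0,1,12,-205,0,0,0,0,1,13,-215,-39,0,0,0,1,13,-215,-80,0,0,0,1,13,-215,-80,0,0,0,1]

```text
t: 3.3
tool_pos: [500.4, -179.4, 172.8]
tool_rot: [0.191, 0.982, -0.0, -0.006]
wrist_force: [-0.7, 1.9, -0.5]
width: 0.996
grasp_force: 0.0
```

Emit:
move_arm:
  targets: [0,0,0,0,0,0,1,0,0,0,0,0,0,1,0,0,-40,0,0,0,1,0,0,-80,0,0,0,1,0,0,-110,0,0,0,1,0,0,-120,0,0,0,1,0,0,-120,0,0,0,1,0,0,-120,0,0,0,1]

```text
t: 3.97
tool_pos: [506.9, -180.0, 60.9]
tool_rot: [0.19, 0.982, 0.0, 0.001]
wrist_force: [0.7, -0.2, 0.0]
width: 1.0
grasp_force: 0.0
```

```bash
python3 - <<'E'
from h import *
s=get_state();print(s["tool_pos"],s["tool_rot"],s["joint_pos"].round(2))
p,d=snapshot("scene");q=proj("scene",[505,-180,40])[0].astype(int)
cv2.imwrite("pics/pre.png",cv2.resize(p[q[0]-60:q[0]+40,q[1]-60:q[1]+60,::-1],None,fx=5,fy=5,interpolation=2))
E
```

```text
[ 506.92929231 -179.97601642   60.86768429] [1.89931130e-01 9.81796418e-01 8.03520004e-05 1.39712444e-03] [-0.1   0.48  0.42  2.03 -0.3   0.68  1.69]
```

View pics/pre.png

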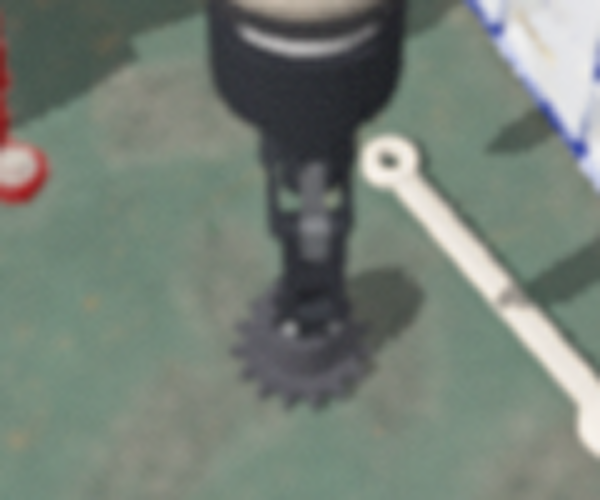

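The gripper stands over the large sprocket, around (300,350) in the crop, with the spanner well clear. Descending for the first centring squeeze.

Emit:
move_arm:
  targets: [0,0,-25,0,0,0,1,0,0,-45,0,0,0,1,0,0,-51,0,0,0,1,0,0,-51,0,0,0,1,0,0,-51,0,0,0,0.42,0,0,-51,0,0,0,0.42,0,0,-51,0,0,0,0.42,0,0,-51,0,0,0,0.42]
  newtons: 20

```text
t: 4.68
tool_pos: [506.0, -179.9, 8.9]
tool_rot: [0.19, 0.982, 0.0, 0.001]
wrist_force: [-0.6, 3.7, 17.5]
width: 0.455
grasp_force: 18.9
```

Emit:
move_arm:
  targets: [0,0,0,0,0,0,0.42,0,0,0,0,0,0,0.42,0,0,0,0,0,0,0.42,0,0,0,0,0,0,0.42]

```text
t: 5.02
tool_pos: [506.0, -179.9, 9.0]
tool_rot: [0.19, 0.982, 0.0, 0.001]
wrist_force: [-1.8, 1.2, 7.4]
width: 0.455
grasp_force: 19.3
```

Emit:
move_arm:
  targets: [0,0,0,0,0,0,1,0,0,2,0,0,0,1,0,0,2,0,0,0,1,0,0,2,0,0,-7,1,0,0,2,0,0,-14,1,0,0,2,0,0,-21,1,0,0,2,0,0,-28,1,0,0,2,0,0,-35,1]

```text
t: 5.68
tool_pos: [505.1, -179.8, 9.8]
tool_rot: [0.479, 0.878, 0.0, 0.0]
wrist_force: [0.2, 0.6, 0.5]
width: 1.0
grasp_force: 0.0
```

Emit:
move_arm:
  targets: [0,0,0,0,0,-7,1,0,0,0,0,0,-14,1,0,0,0,0,0,-21,1,0,0,0,0,0,-28,1,0,0,0,0,0,-35,1,0,0,0,0,0,-42,1,0,0,0,0,0,-49,1,0,0,0,0,0,-55,1]

```text
t: 6.35
tool_pos: [505.2, -179.7, 9.8]
tool_rot: [0.83, 0.557, -0.0, -0.0]
wrist_force: [-0.4, 0.4, -1.1]
width: 1.002
grasp_force: 0.0
```

Emit:
move_arm:
  targets: [0,0,0,0,0,0,1,0,0,0,0,0,0,0.4,0,0,0,0,0,0,0.4,0,0,0,0,0,0,0.4,0,0,0,0,0,0,0.4,0,0,0,0,0,0,0.4,0,0,0,0,0,0,0.4,0,0,0,0,0,0,0.4]
  newtons: 30

```text
t: 7.02
tool_pos: [505.3, -179.9, 10.2]
tool_rot: [0.829, 0.56, 0.0, 0.0]
wrist_force: [-0.3, 2.1, 6.8]
width: 0.444
grasp_force: 29.7
```

```bash
python3 - <<'E'
from h import *
s=get_state();print({k:np.round(s[k],3) for k in s})
E
```

```text
{'t': np.float64(7.017), 'joint_pos': array([-0.353,  0.685,  0.775,  2.07 , -0.764,  0.696,  0.548]), 'qd': array([ 0.001, -0.001,  0.001,  0.   , -0.   ,  0.   , -0.001]), 'joint_torque': array([ 3.1900e-01, -4.5476e+01,  1.2745e+01, -1.4105e+01, -7.9000e-02,
       -3.8900e-01, -3.5000e-02]), 'tool_pos': array([ 505.338, -179.941,   10.218]), 'tool_rot': array([0.829, 0.56 , 0.   , 0.   ]), 'wrist_force': array([-0.305,  2.148,  6.774]), 'wrist_torque': array([0.164, 0.212, 0.075]), 'grasp_force': np.float64(29.747), 'width': np.float64(0.444)}
```

Emit:
move_arm:
  targets: [0,0,0,0,0,0,0.6,0,0,0,0,0,0,0.6,0,0,-4,0,0,0,0.6,0,0,-4,0,0,0,0.6,0,0,-4,0,0,0,0.35,0,0,-4,0,0,0,0.35,0,0,-4,0,0,0,0.35,0,0,-4,0,0,0,0.35]
  newtons: 80

```text
t: 7.68
tool_pos: [505.0, -179.8, 6.1]
tool_rot: [0.829, 0.56, 0.0, -0.0]
wrist_force: [-1.1, -0.0, 5.2]
width: 0.432
grasp_force: 79.3
```

```bash
python3 - <<'E'
from h import *
s=get_state();print({k:np.round(s[k],3) for k in s})
E
```

```text
{'t': np.float64(7.683), 'joint_pos': array([-0.347,  0.691,  0.768,  2.071, -0.771,  0.689,  0.553]), 'qd': array([-0.001,  0.001, -0.001,  0.001,  0.   , -0.001, -0.003]), 'joint_torque': array([ 2.9400e-01, -4.5944e+01,  1.2896e+01, -1.4365e+01, -1.3200e-01,
       -5.2600e-01, -3.6000e-02]), 'tool_pos': array([ 504.98 , -179.806,    6.097]), 'tool_rot': array([ 0.829,  0.56 ,  0.   , -0.   ]), 'wrist_force': array([-1.05 , -0.01 ,  5.169]), 'wrist_torque': array([0.22 , 0.263, 0.083]), 'grasp_force': np.float64(79.346), 'width': np.float64(0.432)}
```

Emit:
move_arm:
  targets: [0,0,20,0,0,0,0.35,0,0,60,0,0,0,0.35,0,0,100,0,0,0,0.35,0,0,140,0,0,0,0.35,-2,15,178,0,0,0,0.35,-6,40,210,0,0,0,0.35,-9,77,225,0,0,0,0.35,-11,117,225,0,0,0,0.35]

```text
t: 8.35
tool_pos: [495.4, -63.8, 233.9]
tool_rot: [0.83, 0.558, 0.003, 0.001]
wrist_force: [1.9, 0.2, -3.2]
width: 0.429
grasp_force: 81.4
```

Emit:
move_arm:
  targets: [-1,40,0,0,0,0,0.35,-2,80,0,0,0,0,0.35,-2,120,0,0,0,0,0.35,0,160,0,0,0,0,0.35,6,200,0,0,0,2,0.35,20,238,0,0,0,4,0.35,36,275,0,0,0,5,0.35,46,305,0,0,0,5,0.35]

```text
t: 9.02
tool_pos: [540.1, 246.0, 230.0]
tool_rot: [0.802, 0.597, -0.0, -0.0]
wrist_force: [-0.0, -0.7, -1.9]
width: 0.426
grasp_force: 81.3
```

Emit:
move_arm:
  targets: [3,16,-20,0,0,0,0.35,3,16,-60,0,0,0,0.35,3,16,-90,0,0,0,0.35,3,16,-96,0,0,0,0.35,3,16,-96,0,0,0,0.35,3,16,-96,0,0,0,0.35]

```text
t: 9.52
tool_pos: [543.8, 257.7, 135.9]
tool_rot: [0.804, 0.595, 0.0, 0.0]
wrist_force: [1.1, 0.3, -2.2]
width: 0.426
grasp_force: 81.3
```

```bash
python3 - <<'E'
from h import *
s=get_state();print({k:np.round(s[k],3) for k in s})
p,d=snapshot("scene");q=proj("scene",[543,258,110])[0].astype(int)
cv2.imwrite("pics/pl.png",cv2.resize(p[q[0]-50:q[0]+50,q[1]-60:q[1]+60,::-1],None,fx=5,fy=5,interpolation=2))
E
```

```text
{'t': np.float64(9.517), 'joint_pos': array([-1.234,  0.641,  0.992,  1.853, -0.635,  1.003, -0.267]), 'qd': array([-0.003, -0.024,  0.022, -0.023, -0.001, -0.003,  0.001]), 'joint_torque': array([-3.1200e-01, -4.6126e+01,  1.5434e+01, -2.0954e+01, -3.3000e-02,
        6.9000e-02,  2.3000e-02]), 'tool_pos': array([543.782, 257.668, 135.854]), 'tool_rot': array([0.804, 0.595, 0.   , 0.   ]), 'wrist_force': array([ 1.125,  0.25 , -2.238]), 'wrist_torque': array([-0.039, -0.041, -0.039]), 'grasp_force': np.float64(81.334), 'width': np.float64(0.426)}
```

View pics/pl.png

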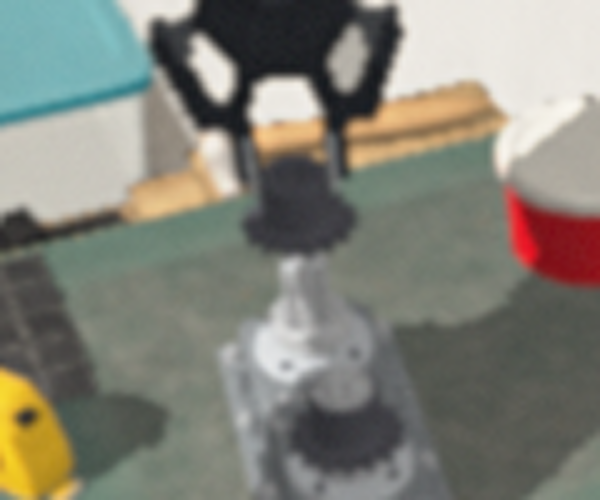

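The sprocket hangs level above the bare shaft, at about (300,230) in the crop with the shaft directly below. Lowering gently now.

Emit:
move_arm:
  targets: [-0.8,0.6,-10,0,0,0,0.35,-0.8,0.6,-20,0,0,0,0.35,-0.8,0.6,-22,0,0,0,0.35,-0.8,0.6,-24,0,0,0,0.35,-0.8,0.6,-25,0,0,0,0.35,-0.8,0.6,-26,0,0,0,0.35,-0.8,0.6,-26,0,0,0,0.35]

```text
t: 10.15
tool_pos: [542.6, 258.7, 109.0]
tool_rot: [0.804, 0.595, 0.0, 0.0]
wrist_force: [0.6, -0.2, -1.1]
width: 0.427
grasp_force: 81.5
```

Emit:
move_arm:
  targets: [0,0,-1.5,0,0,0,0.35,0,0,-3,0,0,0,0.35,0,0,-4,0,0,0,0.35,0,0,-4,0,0,0,0.35]

```text
t: 10.48
tool_pos: [543.2, 258.8, 105.0]
tool_rot: [0.804, 0.595, 0.001, 0.0]
wrist_force: [3.2, 0.0, -1.8]
width: 0.433
grasp_force: 81.4
```

```bash
cat > st.py <<'E'
from plant import *
s=get_state();print({k:s[k].round(2) for k in("tool_pos","wrist_force","wrist_torque","tool_rot")},s["width"],s["t"])
E
python3 st.py
```

```text
{'tool_pos': array([543.21, 258.8 , 104.96]), 'wrist_force': array([ 3.23,  0.04, -1.79]), 'wrist_torque': array([ 0.09, -0.82, -0.05]), 'tool_rot': array([0.8, 0.6, 0. , 0. ])} 0.4331316008719904 10.4833
```

Meshed on the first try: the underside is 7 mm below the shaft top with hardly any force. I'll ease x slightly and slide down.

Emit:
move_arm:
  targets: [0.6,0,-3,0,0,0,0.35,0.6,0,-8,0,0,0,0.35,0.6,0,-13,0,0,0,0.35,0.6,0,-18,0,0,0,0.35,0.6,0,-22,0,0,0,0.35,0.6,0,-22,0,0,0,0.35]

```text
t: 10.98
tool_pos: [543.4, 259.0, 82.0]
tool_rot: [0.804, 0.595, 0.0, 0.0]
wrist_force: [5.5, 1.3, -5.1]
width: 0.431
grasp_force: 81.0
```

```bash
python3 st.py
```

```text
{'tool_pos': array([543.36, 258.96,  82.04]), 'wrist_force': array([ 5.55,  1.34, -5.11]), 'wrist_torque': array([ 0.35, -1.37, -0.04]), 'tool_rot': array([0.8, 0.6, 0. , 0. ])} 0.4306676882666947 10.9833
```

Emit:
move_arm:
  targets: [1,0.3,0,0,0,0,0.35,1,0.3,-4,0,0,0,0.35,1,0.3,-8,0,0,0,0.35,1,0.3,-12,0,0,0,0.35,1,0.3,-15,0,0,0,0.35,1,0.3,-17,0,0,0,0.35,1,0.3,-18,0,0,0,0.35,1,0.3,-18,0,0,0,0.35]
  newtons: 120

```text
t: 11.65
tool_pos: [543.6, 259.2, 65.2]
tool_rot: [0.803, 0.595, -0.0, -0.001]
wrist_force: [-2.4, -0.7, 8.7]
width: 0.405
grasp_force: 121.4
```

```bash
python3 st.py
```

```text
{'tool_pos': array([543.57, 259.15,  65.2 ]), 'wrist_force': array([-2.37, -0.66,  8.74]), 'wrist_torque': array([-0.08,  0.56, -0.02]), 'tool_rot': array([ 0.8,  0.6, -0. , -0. ])} 0.40499640460829445 11.65
```

Emit:
move_arm:
  targets: [0,0,-1,0,0,0,0.35,0,0,-1,0,0,0,0.35,0,0,-2,0,0,0,0.35,0,0,-2,0,0,0,0.35,0,0,-2,0,0,0,0.35]

```text
t: 12.07
tool_pos: [543.6, 259.2, 64.3]
tool_rot: [0.804, 0.595, 0.0, -0.001]
wrist_force: [-6.7, -0.8, 17.3]
width: 0.412
grasp_force: 122.4
```

```bash
python3 st.py
```

```text
{'tool_pos': array([543.63, 259.2 ,  64.33]), 'wrist_force': array([-6.66, -0.76, 17.31]), 'wrist_torque': array([-0.11,  1.29, -0.05]), 'tool_rot': array([ 0.8,  0.6,  0. , -0. ])} 0.4118641986897402 12.0667
```

Emit:
move_arm:
  targets: [-0.7,0,-1,0,0,0,0.35,-0.7,0,-1.5,0,0,0,0.35,-0.7,0,-1.5,0,0,0,0.35,-0.7,0,-1.5,0,0,0,0.35,-0.7,0,-1.5,0,0,0,0.35,-0.7,0,-1.5,0,0,0,0.35]

```text
t: 12.57
tool_pos: [543.7, 259.2, 64.2]
tool_rot: [0.804, 0.595, 0.001, -0.001]
wrist_force: [-7.6, -1.8, 29.1]
width: 0.408
grasp_force: 123.7
```

```bash
python3 st.py; python3 - <<'E'
from h import *
p,d=snapshot("scene");q=proj("scene",[541,257,85])[0].astype(int)
cv2.imwrite("pics/end.png",cv2.resize(p[q[0]-40:q[0]+35,q[1]-50:q[1]+50,::-1],None,fx=8,fy=8,interpolation=2))
def tops(n,dep,c,R):
    q=proj(n,[c[0],c[1],95])[0].astype(int);P,_=cloud(n,dep,q[0]-25,q[0]+25,q[1]-25,q[1]+25)
    r=np.hypot(*(P[:,:2]-c).T);k=(r>25)&(r<34)&(P[:,2]>52)&(P[:,2]<80);return np.median(P[k,2]),k.sum()
D=np.median([snapshot("scene")[1] for _ in range(4)],0)
print(tops("scene",D,np.array((541,256.5)),0),tops("scene",D,np.array((525,146.5)),0))
E
```

```text
{'tool_pos': array([543.69, 259.24,  64.19]), 'wrist_force': array([-7.6 , -1.79, 29.15]), 'wrist_torque': array([-0.22,  1.83, -0.  ]), 'tool_rot': array([ 0.8,  0.6,  0. , -0. ])} 0.40805794135962653 12.5667
(np.float64(63.03642265157316), np.int64(73)) (np.float64(65.77194538958622), np.int64(75))
```

View pics/end.png

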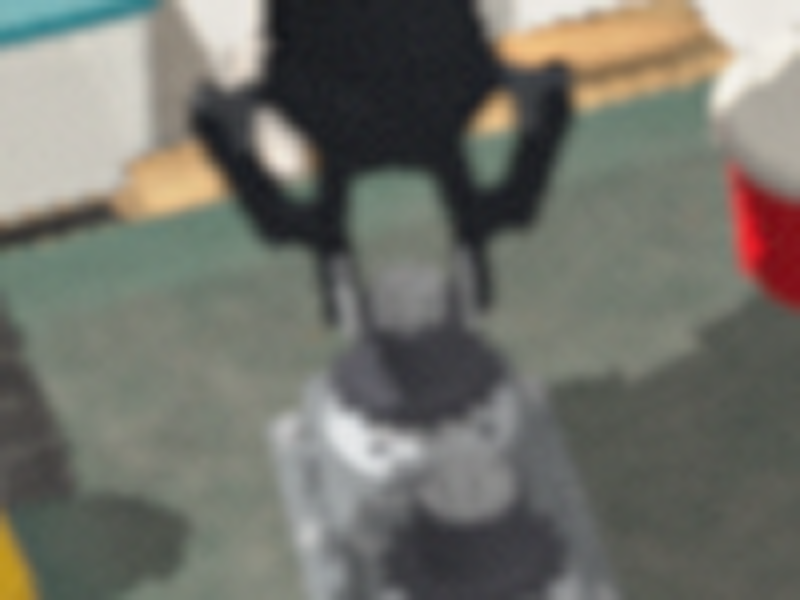

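The plate is 2.8 mm below the fitted one (3 mm expected), the press is against a hard stop at 29 N, and the shaft end stands clear above the hub at about (410,290). The sprocket is home and still held.

```bash
python3 -c "
from plant import *
print(finish_job())"
```

```text
the job is handed in; nothing more can be done
None
```

The large sprocket is meshed on the bare left shaft, hub up, and pressed fully home against the collar's stop. The arm is still holding it down with about 29 N, and the job was handed in at about 13 s.

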